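# Stack the sample pots and hold the incubator lid open

### The arm

A 7-joint arm with a two-finger parallel gripper is mounted at the origin on the work surface. World frame = base frame: x ahead of the robot, y to its left, z up, the work surface at z = 0. Lengths are in m, angles in rad, forces in N, time in s.
With the tool pointing down it reaches from about 0.425 to 0.825 m from the base axis. Payload 3.6 kg.
Tool frame: the origin (TCP) lies at the very end of the fingers, on their centre line; the grasp point (between the pads) lies robot.pinch_z behind it (robot.pinch_z is the distance from the TCP to the grasp point, in m); z points along the fingers, y is the line along which they close (so a half turn about z gives the same grasp; the last joint's range is limited). The gripper opens to 93 mm and grips with 3 to 60 N. Pads are 15 mm wide; open, the fingers measure 128 mm over their backs; the gripper's body (75 mm by 188 mm) begins 65 mm behind the grasp point.
Start: joints at [-1.163, 0.615, -0.013, 1.423, 0.008, 1.103, -0.04], TCP at [0.274, 0.59, 0.219] pointing down, gripper open.
Joint ranges: [-3.12, 3.12], [-0.3, 2.06], [-1.34, 1.32], [0.26, 2.42], [-1.36, 4.5], [0.01, 1.98], [-2.84, 2.84]. Speed limits (rad/s): [2.79, 2.79, 3.14, 3.14, 3.14, 3.14, 3.14].

### API

Orientations are given as [roll, pitch, yaw] about the fixed x, y, z axes, in that order (R = Rz(yaw) Ry(pitch) Rx(roll)).
In Python, from plant import robot gives the robot as it stands. The module is installed in compiled form; this text tells all that it offers.
- The arm moves only by the tool apply_moves, never from a script. Its arguments are lists of equal length, an entry for each row: "gripper": the closure in counts, from 0 (fully open) to 255 (shut); "offset": the shift along the world's x, y, z in m, a list of three; "angular": the turn, a rotation vector about the world's x, y, z in degrees, a list of three. A call has 1 to 12 rows; each row shifts and turns the commanded pose from where the row before left it; what a row does not reach is not made up. A row lasts 1/10 s, in which the tool goes at most 50 mm and 8.59 degrees, less where a joint would pass 70% of its speed; a pose out of reach is approached as far as the arm can. A call is refused whole if a number of a shift passes 0.05 or a number of a turn 8.59, either way. A call with a gripper value outside its range is refused whole. The fingers move at their own pace and stop on an object; "grip_force" is the grip in N (left out, the last holds). Time passes only in rows, so rows that do not move let the fingers close. It gives the time, the measured TCP pose, the force, the opening and the grip force at its end, in the units of the state.
- robot.get_state(): the state, without advancing time (a new reading comes with each control period).
- robot.capture(name): name is "scene" or "top" or "wrist"; returns a dict with "img" (400x640x3 uint8, red, green, blue), "K" (3x3 intrinsics, pixels), "eye" and "attitude" of the camera in the world. Camera axes: x right, y up, looking along -z (the intrinsics and any distortion apply to the point x, -y, -z); pixel columns grow to the right and rows downward; lengths in m; the calibration is good to about 2 mm. A picture is of the moment at which its call begins. There is no depth.
- robot.hand_in(): hands the job in; it is judged then, once.
The state is a dict: "time": time; "joint_pos": joint angles; "dq": joint speeds; "tau": joint torques, N m; "tcp_pos": TCP position; "orientation": TCP orientation; "force": force on the tool from outside, world axes, zero at the start; "moment": the same for the moment, N m; "opening": finger opening in m; "grip_force": force on a finger pad.
Only numpy, scipy, OpenCV 4.12 (cv2) and the standard library are available. Lean on these libraries where they do the work, as an engineer would, in place of code of your own. Each camera call takes 0.05 s, during which the arm holds its last target. There are 200 camera calls.

### The job

Nest the green pot in the blue pot, which stays where it stands, and then the yellow pot in the green one, each fully home, so that they make one upright stack. Then lift the incubator's lid, which has a bar handle, and with the gripper hold it open at 60 degrees from closed so that a pupil can put the stack in: finish while still holding it there, because it falls shut when let go. Do not tip a pot over, and leave the other things on the bench where they are.

Things in the scene. Friction and masses are not known exactly. Their poses are not given: they have to be found in the camera images.
- pot_blue: Blue rigid plastic stacking cup, 70 mm high, foot 30 mm across, cone to 52 mm at 50 mm up, then straight rim band 60 mm across, 50 to 70 mm up (grip it from above, from outside). Wall 2.5 mm, inner floor 22 mm up: nested fully home, a pot stands 22 mm higher, its band 2 mm above the lower rim, 2 mm play around. 70 g. Origin: centre of underside; z up its axis. Bottom of the stack.
- pot_green: Green rigid plastic stacking cup, 70 mm high, foot 30 mm across, cone to 52 mm at 50 mm up, then straight rim band 60 mm across, 50 to 70 mm up (grip it from above, from outside). Wall 2.5 mm, inner floor 22 mm up: nested fully home, a pot stands 22 mm higher, its band 2 mm above the lower rim, 2 mm play around. 70 g. Origin: centre of underside; z up its axis.
- pot_yellow: Yellow rigid plastic stacking cup, 70 mm high, foot 30 mm across, cone to 52 mm at 50 mm up, then straight rim band 60 mm across, 50 to 70 mm up (grip it from above, from outside). Wall 2.5 mm, inner floor 22 mm up: nested fully home, a pot stands 22 mm higher, its band 2 mm above the lower rim, 2 mm play around. 70 g. Origin: centre of underside; z up its axis.
- incubator: Benchtop incubator, fixed: white open-topped box 220 (x) x 280 (y) x 130 mm high, grey control strip on its front (-x face), blue-framed lid with clear window on top. Origin: centre of its underside; x points from its front to its back (the hinge side), y to its left, z up. It may be turned some 15 degrees either way.
- lid (a joint): Angle of the incubator's lid in rad: 0 closed (flat), growing as the front edge rises; stop at 1.35. The lid (220 x 280 x 12 mm, about 0.5 kg) turns freely on its far (back) edge and falls shut from any angle when let go.
- lid_handle (a point): Middle, on its axis, of the lid's round steel handle bar, 12 mm thick, along the incubator's y on two posts 130 mm apart: 42 mm above the lid's top face, 184 mm above the table when closed, then 190 mm in front of and 54 mm above the hinge axis. Turns with the lid. Pinched from above, front and back, the bar can turn between the fingers, so the gripper may stay pointing down.
- lid_hinge (a point): Middle of the lid's hinge axis, along the incubator's y, on its back top edge, 130 mm above the table and 110 mm behind the incubator's middle. Axes as the lid's.
- petri_dish: Bystander: clear glass petri dish, 90 mm across, 15 mm high. Origin: centre of underside.
- pipette: Bystander: white plastic dropper pipette, 150 mm long, 12 mm thick, lying along its x. Origin: on its underside near the middle.
- pencil: Bystander: wooden pencil, 160 mm long, 7 mm thick, on the worksheet. Origin: centre of underside; x along it.
- specimen_jar: Bystander: green glass jar with grey cap, 64 mm across, 100 mm high. Origin: centre of underside.
- slide_box: Bystander: black box of slides, 90 x 170 x 28 mm. Origin: centre of underside.
Things that resemble listed ones, but are neither listed nor needed, are in the scene too. There is more than one size of the pot_blue; the job needs the largest.

How it is judged:
On the way, in this order (a step that is already met when the one before it is completed fails the run):
1. the green pot is nested fully home in the blue pot and released (horizontal distance between pot_green and pot_blue below 0.006 m and z of pot_green in the frame of pot_blue between 0.017 and 0.027 m and angle between pot_green's own z axis and vertical below 0.12 rad and contact force between the fingers and pot_green below 0.3 N and linear speed of pot_green below 0.03 m/s), for 0.2 s.
2. the yellow pot is nested fully home in the green pot and released (horizontal distance between pot_green and pot_blue below 0.006 m and z of pot_green in the frame of pot_blue between 0.017 and 0.027 m and angle between each of pot_green, pot_yellow's own z axis and vertical below 0.12 rad and horizontal distance between pot_yellow and pot_green below 0.006 m and z of pot_yellow in the frame of pot_green between 0.017 and 0.027 m and contact force between the fingers and pot_yellow below 0.3 N and contact force between the fingers and pot_green below 0.3 N and linear speed of pot_yellow below 0.03 m/s), for 0.2 s.
3. the fingers hold the lid still at 60 degrees (value of joint lid between 0.925 and 1.17 rad and velocity of joint lid between -0.1 and 0.1 rad/s and contact force between the fingers and incubator above 0.4 N), for 0.3 s.
At the end, for the whole second after the job is handed in: Fingers hold the lid (over 0.4 N) still at 53 to 67 degrees; green in blue, yellow in green, 6 mm concentric, each 22 (+-5) mm above the one below, upright within 7 degrees, at rest, off the incubator; blue on the table within 40 mm of its start, other loose things within 30 mm (all of step 3 and horizontal distance between pot_green and pot_blue below 0.006 m and z of pot_green in the frame of pot_blue between 0.017 and 0.027 m and angle between each of pot_green, pot_yellow, pot_blue's own z axis and vertical below 0.12 rad and horizontal distance between pot_yellow and pot_green below 0.006 m and z of pot_yellow in the frame of pot_green between 0.017 and 0.027 m and height (world z) of pot_blue below 0.01 m and distance of pot_blue from where it was at the start of the episode below 0.04 m and linear speed of each of pot_blue, pot_green, pot_yellow below 0.03 m/s and contact force between incubator and pot_blue below 0.3 N and contact force between incubator and pot_green below 0.3 N and contact force between incubator and pot_yellow below 0.3 N and distance of each of petri_dish, pencil, pipette, specimen_jar, slide_box from where it was at the start of the episode below 0.03 m); the arm keeps its last pose, push and grip.
It fails at once if a pot is tipped over (angle between any of pot_blue, pot_green, pot_yellow's own z axis and vertical above 0.8 rad).
It fails at once if the blue pot is carried away (distance of pot_blue from where it was at the start of the episode above 0.06 m).
It fails at once if a bystander (petri dish, pipette, pencil, jar, slide box) is disturbed (distance of any of petri_dish, pencil, pipette, specimen_jar, slide_box from where it was at the start of the episode above 0.03 m).
It also fails if it takes over 72 s, if anything falls off the work surface, if the arm or the gripper's body presses on something with over 40 N, if the wrist force passes 120 N, or if a joint passes its speed limit or range.

## Working session

There is one attempt and no reset: what is moved stays moved. The work goes in short steps, Python scripts to look and compute and a tool call to move; the robot and the scene stay as the last step left them, time stands still between calls to the robot, and variables do not carry over. Pictures are saved under pics/ and viewed, at most 10 in all, crops included, and the job is handed in when it is done.

Besides the shell and the picture viewer there is one more tool, called after "Request:" in YAML: its name, and indented under it one key for each argument. apply_moves: Moves the arm, as the interface text tells. Its arguments: {"type":"object","properties":{"gripper":{"type":"array","items":{"type":"number"}},"offset":{"type":"array","items":{"type":"array","items":{"type":"number"}}},"angular":{"type":"array","items":{"type":"array","items":{"type":"number"}}},"grip_force":{"type":"number"}},"required":["gripper","offset","angular"]}

```bash
mkdir -p pics; cat > h.py <<'E'
import numpy as np, cv2, pickle
from plant import robot
from scipy.spatial.transform import Rotation as R
def att(a):
    a=np.array(a,float)
    return a if a.shape==(3,3) else (R.from_euler('xyz',a).as_matrix() if a.size==3 else R.from_quat(a).as_matrix())
def cap(n,f=None):
    c=robot.capture(n); pickle.dump(c,open(f'{n}.pkl','wb'))
    if f: cv2.imwrite('pics/'+f,c['img'][:,:,::-1])
    return c
def load(n): return pickle.load(open(f'{n}.pkl','rb'))
def ray(c,u,v):
    K=np.array(c['K']);d=np.linalg.inv(K)@[u,v,1]; return att(c['attitude'])@np.array([d[0],-d[1],-d[2]])
def atz(c,u,v,z):
    d=ray(c,u,v);e=np.array(c['eye']);return e+d*(z-e[2])/d[2]
def proj(c,p):
    q=att(c['attitude']).T@(np.array(p)-c['eye']);x=np.array(c['K'])@[q[0],-q[1],-q[2]];return x[:2]/x[2]
E
python3 - <<'E'
from h import *
for n in('scene','top'):
    c=cap(n,n+'0.png');print(n,c.keys(),c['eye'],c['attitude'],c['K'])
print(robot.get_state(),robot.pinch_z)
E
```

```text
scene dict_keys(['img', 'K', 'eye', 'attitude']) [ 1.14294993 -0.58530028  1.01105582] [0.7589389  0.00405146 0.70907251] [[445.25907393   0.         333.32975536]
 [  0.         445.25907393 195.97837797]
 [  0.           0.           1.        ]]
top dict_keys(['img', 'K', 'eye', 'attitude']) [0.40968136 0.07019238 1.16792124] [ 0.1774473  -0.02004955 -1.58378835] [[366.13963119   0.         321.87234439]
 [  0.         366.13963119 203.26463319]
 [  0.           0.           1.        ]]
{'time': 0.1, 'joint_pos': array([-1.16250344,  0.61578794, -0.0125824 ,  1.42471613,  0.00813147,
        1.10341351, -0.04038698]), 'dq': array([-4.85115834e-04, -1.37289322e-03, -2.33317132e-04, -2.68371841e-03,
        9.81716250e-05, -2.49686038e-03, -3.83253293e-04]), 'tau': array([ 1.17377902e-03, -4.60045695e+01,  2.09972318e-01, -1.66245908e+01,
       -6.11840375e-02,  1.69137097e-02,  1.05577512e-04]), 'tcp_pos': array([0.2735117 , 0.5888746 , 0.21762703]), 'orientation': array([-3.13931964e+00,  7.53549914e-05,  2.70686453e+00]), 'force': array([-1.00115458,  0.00524862,  0.7298585 ]), 'moment': array([-0.02524288,  0.01338039,  0.00741239]), 'grip_force': 0.0, 'opening': 0.09273205018193673} 0.0188
```

View pics/scene0.png

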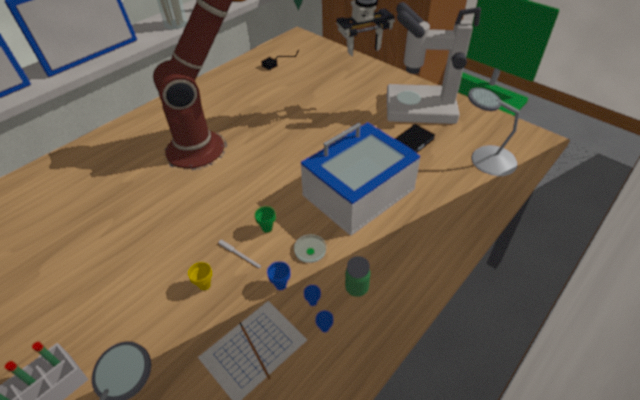

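View pics/top0.png

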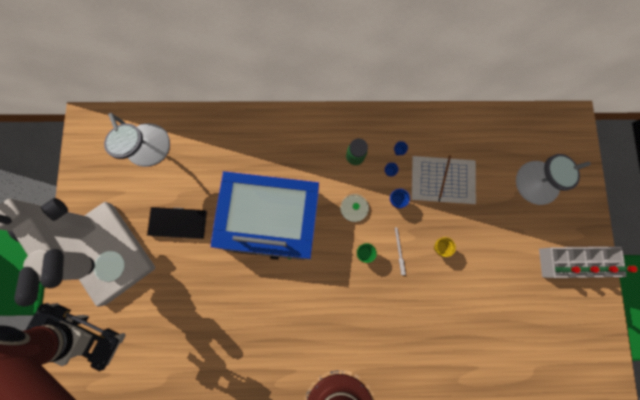

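The top view shows the blue pots at (400,198), (391,170) and (401,148), the green pot at (367,254), the yellow pot at (446,248), the lid at (266,215) and the handle near (262,242). In the scene view the blue pots are at (279,275), (312,295) and (325,321). The one at top (400,198) / scene (279,275) looks clearly largest, so I'll measure it and confirm in a crop.

```bash
cat > pots.py <<'E'
from h import *
from scipy.optimize import least_squares
t=np.linspace(0,2*np.pi,40)
def ring(r,z): return np.c_[r*np.cos(t),r*np.sin(t),0*t+z]
PARTS=[np.r_[ring(.015,0),ring(.026,.05)],np.r_[ring(.03,.05),ring(.03,.07)]]
def sil(c,p,s=1):
    m=np.zeros((1600,2560),np.uint8)
    for P in PARTS:
        q=np.array([proj(c,x*s+p) for x in P]); cv2.fillConvexPoly(m,cv2.convexHull(np.int32((q+.5)*4)),1)
    M=cv2.moments(m,True);return np.array([M['m10']/M['m00'],M['m01']/M['m00']])/4-.5,M['m00']/16
H={'blue':(105,130),'green':(50,80),'yellow':(20,35)}
def mask(c,col,seed):
    h=cv2.cvtColor(c['img'],cv2.COLOR_RGB2HSV);a,b=H[col]
    m=cv2.inRange(h,(a,110,35),(b,255,255));m=cv2.morphologyEx(m,cv2.MORPH_CLOSE,np.ones((3,3)))
    n,l,s,ce=cv2.connectedComponentsWithStats(m)
    k=1+np.argmin(np.hypot(*(ce[1:]-seed).T)+1e3*(s[1:,4]<20));return ce[k],s[k,4]
E
python3 - <<'E'
from pots import *
S,T=load('scene'),load('top')
for n,col,s,t_ in [('blueL','blue',(279,275),(400,198)),('blueM','blue',(312,295),(391,170)),('blueS','blue',(325,321),(401,148)),('green','green',(265,219),(367,254)),('yellow','yellow',(202,276),(446,248))]:
    ms,as_=mask(S,col,s);mt,at_=mask(T,col,t_)
    x0=atz(T,*mt,.045)[:2]
    for name,cams in(('both',((S,ms),(T,mt))),('S',((S,ms),)),('T',((T,mt),))):
        f=lambda x:np.concatenate([sil(c,[x[0],x[1],0])[0]-m for c,m in cams])
        r=least_squares(f,x0,diff_step=.01);print(n,name,r.x.round(4),r.fun.round(1))
    p=[*r.x,0];print('  area ratio',as_/sil(S,p)[1],at_/sil(T,p)[1])
a=cv2.resize(S['img'][240:350,180:380],None,fx=3.9,fy=3.9,interpolation=3)[:300]
a=cv2.resize(S['img'][190:340,180:380],None,fx=2,fy=2,interpolation=3)
b=cv2.resize(T['img'][130:280,340:480],None,fx=2,fy=2,interpolation=3)
d=cv2.resize(T['img'][165:265,200:330],None,fx=3,fy=3,interpolation=3)
e=cv2.resize(S['img'][115:235,295:425],None,fx=3,fy=2.5,interpolation=3)
o=np.zeros((600,800,3),np.uint8);o[:300,:400]=a;o[:300,400:680]=b;o[300:,:390]=d;o[300:,400:790]=e
cv2.imwrite('pics/crop.png',o[:,:,::-1])
E
```

```text
blueL both [ 0.6218 -0.1962] [ 0.2 -0.1  0.3  0.1]
blueL S [ 0.6216 -0.1966] [ 0. -0.]
blueL T [ 0.6221 -0.1954] [0. 0.]
  area ratio 0.8022586109542631 0.8195856873822975
blueM both [ 0.7205 -0.1795] [ 0.  -2.3  1.9 -1.8]
blueM S [ 0.725  -0.1843] [-0.  0.]
blueM T [ 0.7148 -0.1732] [-0. -0.]
  area ratio 0.41495041952707856 0.38051400076716535
blueS both [ 0.7908 -0.2134] [ 0.1 -2.2  2.  -1.9]
blueS S [ 0.7944 -0.2178] [ 0. -0.]
blueS T [ 0.7844 -0.2067] [-0. -0.]
  area ratio 0.428169014084507 0.3737181921762248
green both [ 0.4548 -0.0864] [-0.   0.1 -0.1 -0. ]
green S [ 0.4547 -0.086 ] [ 0. -0.]
green T [ 0.4548 -0.0867] [-0.  0.]
  area ratio 0.8151891818057643 0.7911764705882353
yellow both [ 0.4702 -0.3259] [ 0.1 -0.   0.1  0. ]
yellow S [ 0.47   -0.3261] [-0. -0.]
yellow T [ 0.4703 -0.3256] [-0. -0.]
  area ratio 1.0160924505886164 0.940527495259438
```

View pics/crop.png

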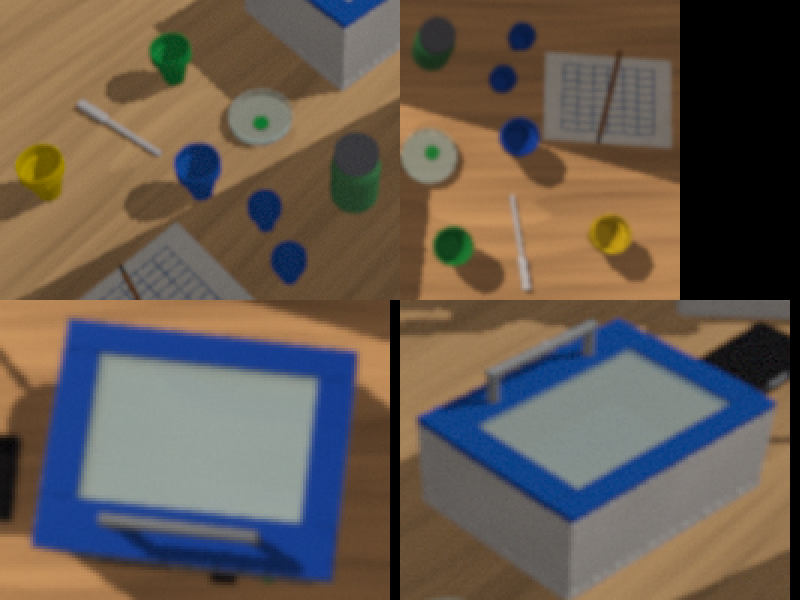

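The crop confirms it: blue at crop (198,168) / top (400,198) is clearly the largest. The other two cover only about half its area. Next, the incubator pose from the lid corners.

```bash
python3 - <<'E'
from h import *
from scipy.optimize import least_squares
T=load('top');S=load('scene')
# model corners (x front->back, y left): FL, FR, BR, BL of lid top
M=np.array([[-.11,.14,.142],[-.11,-.14,.142],[.11,-.14,.142],[.11,.14,.142],[-.08,.065,.184],[-.08,-.065,.184]])
px=np.array([[211,247],[310,258.7],[319,182.3],[223,171.3],[232.7,238.5],[286.7,243.7]])
sx=lambda a:[295+(a[0]-400)/3,115+(a[1]-300)/2.5]
ps=np.array([sx(a) for a in [(420,421),(574,519),(773,404),(621,320)]]);Ms=M[[0,1,2,3]]
# scene: order by seeing handle near front edge
def w(x,P): c,s=np.cos(x[2]),np.sin(x[2]); return np.c_[x[0]+c*P[:,0]-s*P[:,1],x[1]+s*P[:,0]+c*P[:,1],P[:,2]]
pr=lambda C,P:np.array([proj(C,p) for p in P])
rt=least_squares(lambda x:(pr(T,w(x,M[:4]))-px[:4]).ravel(),[.55,.2,-.1]);print(rt.x,rt.fun.round(1))
print('pred handle top',pr(T,w(rt.x,M[4:])));print('pred scene',pr(S,w(rt.x,M[:4])),ps)
print('handle',w(rt.x,np.array([[-.08,0,.184],[.11,0,.13]])))
E
```

```text
[ 0.56389049  0.20582093 -0.12521513] [-0.9  0.4  0.5  0.2  0.5 -0.3 -0.2 -0.3]
pred handle top [[235.46990569 238.42392081]
 [283.80880471 243.95913498]]
pred scene [[367.41439765 121.28121475]
 [299.47839864 160.97369587]
 [351.90793675 202.02026192]
 [420.52664732 154.88636523]] [[301.66666667 163.4       ]
 [353.         202.6       ]
 [419.33333333 156.6       ]
 [368.66666667 123.        ]]
handle [[0.48451683 0.21581199 0.184     ]
 [0.67302928 0.19208323 0.13      ]]
```

Request:
apply_moves:
  gripper: [0,0,0,0,0,0,0,0,0,0,0,0]
  offset:
    - [0,0,0.05]
    - [0,-0.02,0.04]
    - [0.01,-0.05,0]
    - [0.02,-0.05,0]
    - [0.02,-0.05,0]
    - [0.02,-0.05,0]
    - [0.02,-0.05,0]
    - [0.02,-0.05,0]
    - [0.02,-0.05,0]
    - [0.02,-0.05,0]
    - [0.02,-0.05,0]
    - [0.01,-0.05,0]
  angular:
    - [0,0,0]
    - [0,0,0]
    - [0,0,-8.14]
    - [0,0,-8.14]
    - [0,0,-8.14]
    - [0,0,-8.14]
    - [0,0,-8.14]
    - [0,0,-8.14]
    - [0,0,-8.14]
    - [0,0,-8.14]
    - [0,0,0]
    - [0,0,0]

```text
time: 1.3
tcp_pos: [0.4426, 0.0983, 0.3085]
orientation: [3.141, 0.0, 1.571]
force: [0.9, -0.1, 0.5]
opening: 0.0933
grip_force: 0.0
```

Request:
apply_moves:
  gripper: [0,0,0,0,0,0,0,0]
  offset:
    - [0,-0.05,0]
    - [0,-0.05,-0.02]
    - [0,-0.05,-0.03]
    - [0,0,-0.04]
    - [0,0,-0.04]
    - [0,0,0]
    - [0,0,0]
    - [0,0,0]
  angular:
    - [0,0,0]
    - [0,0,0]
    - [0,0,0]
    - [0,0,0]
    - [0,0,0]
    - [0,0,0]
    - [0,0,0]
    - [0,0,0]

```text
time: 2.1
tcp_pos: [0.4434, -0.0392, 0.1861]
orientation: [3.138, 0.0, 1.571]
force: [-0.2, -0.2, -0.5]
opening: 0.093
grip_force: 0.0
```

Request:
apply_moves:
  gripper: [0,0,0,0,0,0,0]
  offset:
    - [0.0115,-0.047,0]
    - [0,0,-0.04]
    - [0,0,0]
    - [0,0,-0.04]
    - [0,0,-0.03]
    - [0,0,-0.026]
    - [0,0,0]
  angular:
    - [0,0,0]
    - [0,0,0]
    - [0,0,0]
    - [0,0,0]
    - [0,0,0]
    - [0,0,0]
    - [0,0,0]

```text
time: 2.8
tcp_pos: [0.453, -0.0848, 0.0479]
orientation: [-3.139, -0.002, 1.572]
force: [1.0, 0.3, -0.4]
opening: 0.093
grip_force: 0.0
```

```bash
python3 - <<'E'
from h import *
c=cap('wrist','w1.png');print(c['eye'],c['attitude'],c['K'][0]);print(robot.get_state()['tcp_pos'])
E
```

```text
[ 0.45279228 -0.00159559  0.21385572] [-0.30168441  0.0028499   0.00109377] [343.05950215   0.         319.84840895]
[ 0.45400542 -0.08527802  0.04914989]
```

View pics/w1.png

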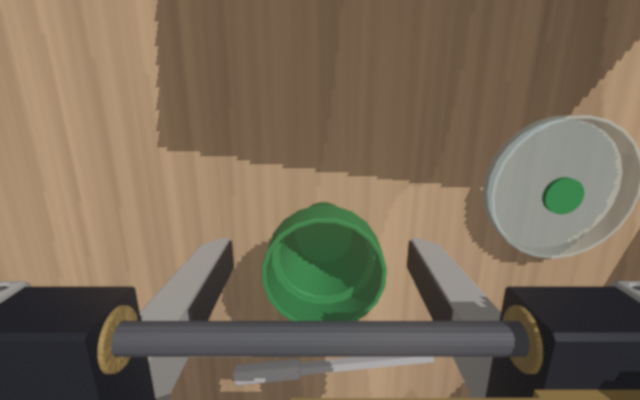

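The green pot sits between the fingers with its rim centred near (324,265), so I'll close on it.

Request:
apply_moves:
  gripper: [255,255,255,255,255,255,255,255]
  offset:
    - [0,0,0]
    - [0,0,0]
    - [0,0,0]
    - [0,0,0]
    - [0,0,0]
    - [0,0,0]
    - [0,0,0.03]
    - [0,0,0.02]
  angular:
    - [0,0,0]
    - [0,0,0]
    - [0,0,0]
    - [0,0,0]
    - [0,0,0]
    - [0,0,0]
    - [0,0,0]
    - [0,0,0]
  grip_force: 15

```text
time: 3.65
tcp_pos: [0.453, -0.0864, 0.0989]
orientation: [-3.14, 0.0, 1.57]
force: [1.0, -0.6, 0.5]
opening: 0.06
grip_force: 15.0
```

```bash
python3 - <<'E'
from pots import *
s=robot.get_state();print(s['tcp_pos'],s['opening'],s['grip_force'])
T=cap('top');S=cap('scene')
print(mask(T,'blue',(400,198)),mask(load('scene'),'blue',(279,275)))
c=cap('wrist');m,a=mask(c,'green',(324,265));print(m,a)
E
```

```text
[ 0.45301075 -0.08635928  0.09889181] 0.06002563080750058 14.999225935273444
(array([399.51672862, 198.        ]), np.int32(269)) (array([278.68018018, 274.47972973]), np.int32(444))
[312.06867317 276.44849513] 7077
```

Request:
apply_moves:
  gripper: [255,255,255,255,255,255,255,255,255]
  offset:
    - [0,0,0.03]
    - [0,0,0.025]
    - [0.042,-0.0275,0]
    - [0.042,-0.0275,0]
    - [0.042,-0.0275,0]
    - [0.042,-0.0275,0]
    - [0,0,0]
    - [0,0,0]
    - [0,0,0]
  angular:
    - [0,0,0]
    - [0,0,0]
    - [0,0,0]
    - [0,0,0]
    - [0,0,0]
    - [0,0,0]
    - [0,0,0]
    - [0,0,0]
    - [0,0,0]

```text
time: 4.7
tcp_pos: [0.619, -0.1946, 0.1516]
orientation: [-3.138, -0.002, 1.57]
force: [-0.4, -0.1, -0.7]
opening: 0.0595
grip_force: 15.0
```

```bash
python3 - <<'E'
from h import *
c=cap('wrist','w2.png');print(robot.get_state()['tcp_pos'])
cap('top');cap('scene')
E
```

```text
[ 0.61928456 -0.19440913  0.15235513]
```

View pics/w2.png

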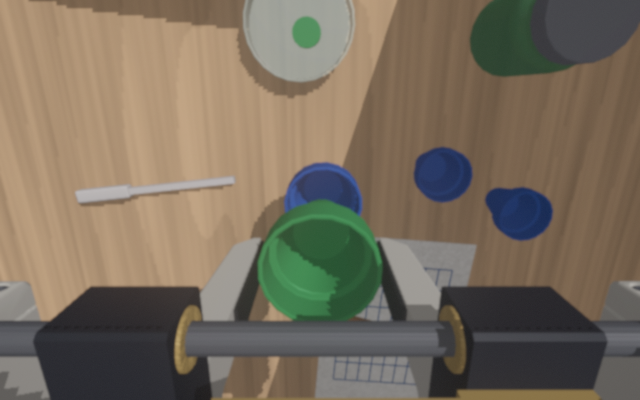

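The green pot is held above blue. Blue's rim spans u 286–361 with its back top at (323,163), and green's rim is centred at (320,262). I'll compute the offset.

```bash
python3 - <<'E'
from h import *
c=load('wrist')
print(atz(c,323.5,200,.07),'blue back',atz(c,323,163.5,.07))
z=.152+.02
print('green', (atz(c,258.5,262,z)+atz(c,382,262,z))/2,'back',atz(c,320,202,z),'front',atz(c,320,322,z-.01))
E
```

```text
[ 0.62091482 -0.19088052  0.07      ] blue back [ 0.62048018 -0.16275636  0.07      ]
green [ 0.61869783 -0.18895619  0.172     ] back [ 0.61862005 -0.15912892  0.172     ] front [ 0.6185429  -0.23005622  0.162     ]
```

Request:
apply_moves:
  gripper: [255,255,255,255,255,255,255,255]
  offset:
    - [0.002,-0.0025,0]
    - [0,0,-0.02]
    - [0,0,-0.02]
    - [0,0,-0.015]
    - [0,0,-0.01]
    - [0,0,-0.007]
    - [0,0,-0.003]
    - [0,0,0]
  angular:
    - [0,0,0]
    - [0,0,0]
    - [0,0,0]
    - [0,0,0]
    - [0,0,0]
    - [0,0,0]
    - [0,0,0]
    - [0,0,0]

```text
time: 5.65
tcp_pos: [0.6228, -0.1982, 0.0783]
orientation: [-3.141, -0.0, 1.57]
force: [0.4, 0.8, -0.9]
opening: 0.0597
grip_force: 15.0
```

Request:
apply_moves:
  gripper: [255,255,255,255]
  offset:
    - [0,0,-0.003]
    - [0,0,-0.003]
    - [0,0,-0.001]
    - [0,0,0]
  angular:
    - [0,0,0]
    - [0,0,0]
    - [0,0,0]
    - [0,0,0]

```text
time: 6.05
tcp_pos: [0.6227, -0.1981, 0.0718]
orientation: [-3.141, -0.001, 1.57]
force: [-0.8, 1.1, 1.6]
opening: 0.0597
grip_force: 15.0
```

Request:
apply_moves:
  gripper: [60,0,0,0,0,0,0,0,0]
  offset:
    - [0,0,0]
    - [0,0,0]
    - [0,0,0]
    - [0,0,0]
    - [0,0,0]
    - [0,0,0.03]
    - [0,0,0.04]
    - [0,0,0.04]
    - [0,0,0.02]
  angular:
    - [0,0,0]
    - [0,0,0]
    - [0,0,0]
    - [0,0,0]
    - [0,0,0]
    - [0,0,0]
    - [0,0,0]
    - [0,0,0]
    - [0,0,0]

```text
time: 6.95
tcp_pos: [0.6243, -0.1994, 0.2055]
orientation: [3.136, 0.002, 1.57]
force: [-0.1, -0.4, -0.8]
opening: 0.0931
grip_force: 0.0
```

```bash
python3 - <<'E'
from h import *
c=cap('wrist');s=cap('scene');t=cap('top');print(robot.get_state()['tcp_pos'])
o=np.zeros((600,800,3),np.uint8)
o[:320,:512]=cv2.resize(c['img'],(512,320));o[320:600,:320]=cv2.resize(s['img'][225:295,240:320],(320,280),interpolation=3);o[320:600,400:720]=cv2.resize(t['img'][165:235,360:440],(320,280),interpolation=3)
cv2.imwrite('pics/n1.png',o[:,:,::-1])
E
```

```text
[ 0.62341855 -0.19869357  0.20280028]
```

View pics/n1.png

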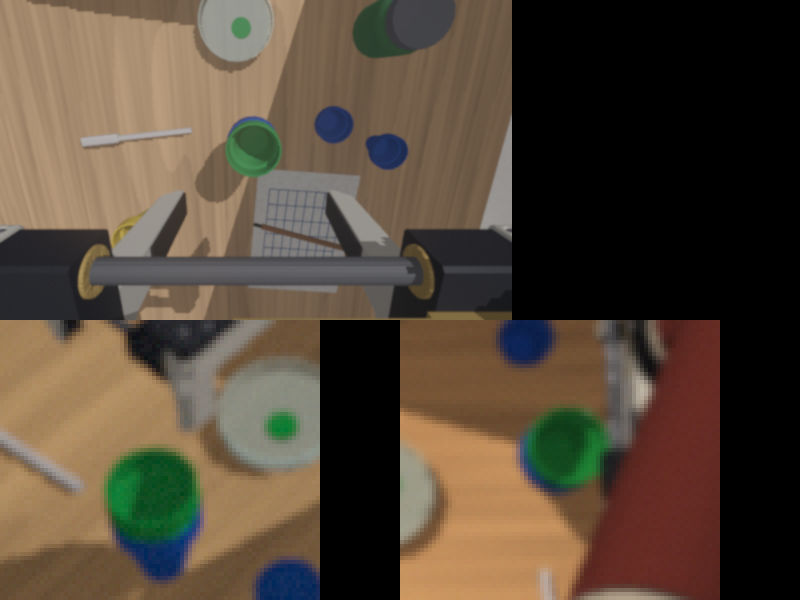

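The green pot is upright in the blue one, at scene crop (155,500) with its band just above blue's rim. I'll verify numerically while moving to yellow.

Request:
apply_moves:
  gripper: [0,0,0,0,0,0,0,0,0]
  offset:
    - [-0.0385,-0.032,0]
    - [-0.0385,-0.032,0]
    - [-0.0385,-0.032,0]
    - [-0.0385,-0.0315,0]
    - [0,0,-0.04]
    - [0,0,-0.04]
    - [0,0,0]
    - [0,0,0]
    - [0,0,0]
  angular:
    - [0,0,0]
    - [0,0,0]
    - [0,0,0]
    - [0,0,0]
    - [0,0,0]
    - [0,0,0]
    - [0,0,0]
    - [0,0,0]
    - [0,0,0]

```text
time: 8.0
tcp_pos: [0.4699, -0.3262, 0.1226]
orientation: [3.14, 0.002, 1.571]
force: [0.8, -0.3, -0.2]
opening: 0.0929
grip_force: 0.0
```

```bash
python3 - <<'E'
import pots
from pots import *
c=cap('wrist');print(robot.get_state()['tcp_pos'])
h=cv2.cvtColor(c['img'],cv2.COLOR_RGB2HSV)
m=cv2.inRange(h,(20,110,35),(35,255,255));n,l,s,ce=cv2.connectedComponentsWithStats(m);print([(s[i],ce[i]) for i in range(1,n) if s[i][4]>200])
pots.PARTS[:]=[np.r_[ring(.03,.072),ring(.03,.092)]]
T=cap('top');S=cap('scene')
ms,a=mask(S,'green',(279,262));mt,b=mask(T,'green',(402,193))
f=lambda x:np.concatenate([sil(S,x)[0]-ms,sil(T,x)[0]-mt])
r=least_squares(f,[.622,-.196,0],diff_step=.01);print('green',r.x,r.fun,a/sil(S,r.x)[1],b/sil(T,r.x)[1])
E
```

```text
[ 0.47009205 -0.32635476  0.12292014]
[(array([ 276,  168,   89,   89, 6095], dtype=int32), array([320.24085316, 212.5783429 ])), (array([ 97, 312,  30,  62, 551], dtype=int32), array([107.4137931 , 345.35934664])), (array([ 488,  390,  152,   10, 1015], dtype=int32), array([577.07980296, 394.99605911]))]Traceback (most recent call last):
  File "<stdin>", line 10, in <module>
    return func(*args, **kwargs)
    result = trf(vector_fun.fun, vector_fun.jac, x0, f0, J0, lb, ub, ftol, xtol,
                 gtol, max_nfev, x_scale, loss_function, tr_solver,
                 tr_options.copy(), verbose, callback=callback_wrapped)
    return trf_no_bounds(
        fun, jac, x0, f0, J0, ftol, xtol, gtol, max_nfev, x_scale,
        loss_function, tr_solver, tr_options, verbose, callback=callback)
    f_new = fun(x_new)
    self._update_fun()
    ~~~~~~~~~~~~~~~~^^
    self.f = self.fun_wrapped(xp_copy(self.x))
             ~~~~~~~~~~~~~~~~^^^^^^^^^^^^^^^^^
    return np.atleast_1d(self.fun(x))
                         ~~~~~~~~^^^
    return self.f(x, *self.args, **self.kwargs)
           ~~~~~~^^^^^^^^^^^^^^^^^^^^^^^^^^^^^^
  File "<stdin>", line 9, in <lambda>
  File "pots.py", line 10, in sil
    M=cv2.moments(m,True);return np.array([M['m10']/M['m00'],M['m01']/M['m00']])/4-.5,M['m00']/16
                                           ~~~~~~~~^~~~~~~~~
ZeroDivisionError: float division by zero
```

Request:
apply_moves:
  gripper: [0,0,0,0,255,255,255,255,255,255,255,255]
  offset:
    - [0,0,-0.04]
    - [0,0,-0.033]
    - [0,0,0]
    - [0,0,0]
    - [0,0,0]
    - [0,0,0]
    - [0,0,0]
    - [0,0,0]
    - [0,0,0]
    - [0,0,0]
    - [0,0,0.03]
    - [0,0,0.03]
  angular:
    - [0,0,0]
    - [0,0,0]
    - [0,0,0]
    - [0,0,0]
    - [0,0,0]
    - [0,0,0]
    - [0,0,0]
    - [0,0,0]
    - [0,0,0]
    - [0,0,0]
    - [0,0,0]
    - [0,0,0]

```text
time: 9.35
tcp_pos: [0.4679, -0.3249, 0.1079]
orientation: [-3.138, -0.002, 1.57]
force: [0.7, -0.6, -1.1]
opening: 0.0601
grip_force: 15.0
```

```bash
python3 - <<'E'
import pots
from pots import *
s=robot.get_state();print(s['tcp_pos'],s['opening'],s['grip_force'])
pots.PARTS[:]=[np.r_[ring(.03,.072),ring(.03,.092)]]
T=cap('top');S=cap('scene')
ms,a=mask(S,'green',(279,262));mt,b=mask(T,'green',(402,193));print(ms,mt,a,b)
f=lambda x:np.concatenate([sil(S,x-[0,0,1])[0]-ms,sil(T,x-[0,0,1])[0]-mt])
r=least_squares(f,[.622,-.196,1],diff_step=[.01,.02,.01]);print('green',r.x,r.fun)
r=least_squares(lambda x:sil(S,[x[0],x[1],0])[0]-ms,[.622,-.196],diff_step=.01);print('greenS',r.x)
E
```

```text
[ 0.46790132 -0.32493844  0.10788861] 0.06010560950311535 14.999435368365539
[277.55392157 268.31617647] [401.52508361 196.48160535] 408 299
green [ 0.62225546 -0.19701671  0.99913339] [0.09834605 0.00335127 0.09046071 0.04642317]
greenS [ 0.62261395 -0.19752154]
```

Request:
apply_moves:
  gripper: [255,255,255,255,255,255,255,255,255,255]
  offset:
    - [0,0,0.03]
    - [0,0,0.03]
    - [0.031,0.0255,0]
    - [0.031,0.0255,0]
    - [0.031,0.0255,0]
    - [0.031,0.0255,0]
    - [0.0305,0.026,0]
    - [0,0,0]
    - [0,0,0]
    - [0,0,0]
  angular:
    - [0,0,0]
    - [0,0,0]
    - [0,0,0]
    - [0,0,0]
    - [0,0,0]
    - [0,0,0]
    - [0,0,0]
    - [0,0,0]
    - [0,0,0]
    - [0,0,0]

```text
time: 10.45
tcp_pos: [0.6218, -0.1991, 0.1674]
orientation: [-3.139, 0.001, 1.568]
force: [0.8, -0.5, -0.3]
opening: 0.0603
grip_force: 15.0
```

```bash
python3 - <<'E'
from pots import *
c=cap('wrist');s=robot.get_state();print(s['tcp_pos'])
h=cv2.cvtColor(c['img'],cv2.COLOR_RGB2HSV)
for n,a,b in(('g',50,80),('y',20,35)):
    m=cv2.inRange(h,(a,110,35),(b,255,255));k,l,st,ce=cv2.connectedComponentsWithStats(m);print(n,[(st[i],ce[i].round(1)) for i in range(1,k) if st[i][4]>400])
z=s['tcp_pos'][2]+.02
print(c['eye'])
pickle.dump(z,open('z.pkl','wb'))
E
```

```text
[ 0.62177068 -0.1994862   0.16777361]
g []
y [(array([  256,   198,   128,   123, 12162], dtype=int32), array([319.5, 262.4])), (array([174, 308,  24,  65, 493], dtype=int32), array([182.6, 342.7])), (array([ 429,  390,  172,   10, 1352], dtype=int32), array([525.3, 394.9]))]
[ 0.62186464 -0.1154843   0.33315012]
```

Request:
apply_moves:
  gripper: [255,255,255,255,255,255,255,255,255,255,255]
  offset:
    - [0.0005,0.0025,0]
    - [0,0,-0.02]
    - [0,0,-0.02]
    - [0,0,-0.01]
    - [0,0,-0.01]
    - [0,0,-0.007]
    - [0,0,0]
    - [0,0,-0.003]
    - [0,0,-0.002]
    - [0,0,-0.001]
    - [0,0,0]
  angular:
    - [0,0,0]
    - [0,0,0]
    - [0,0,0]
    - [0,0,0]
    - [0,0,0]
    - [0,0,0]
    - [0,0,0]
    - [0,0,0]
    - [0,0,0]
    - [0,0,0]
    - [0,0,0]

```text
time: 11.6
tcp_pos: [0.624, -0.1952, 0.0955]
orientation: [3.141, 0.0, 1.57]
force: [-1.0, -0.4, -0.9]
opening: 0.0598
grip_force: 15.0
```

Request:
apply_moves:
  gripper: [255,255,255,60,0,0,0,0,0,0,0,0]
  offset:
    - [-0.001,-0.001,-0.001]
    - [0,0,-0.001]
    - [0,0,0]
    - [0,0,0]
    - [0,0,0]
    - [0,0,0]
    - [0,0,0]
    - [0,0,0]
    - [0,0,0.03]
    - [0,0,0.04]
    - [0,0,0.05]
    - [0,0,0.05]
  angular:
    - [0,0,0]
    - [0,0,0]
    - [0,0,0]
    - [0,0,0]
    - [0,0,0]
    - [0,0,0]
    - [0,0,0]
    - [0,0,0]
    - [0,0,0]
    - [0,0,0]
    - [0,0,0]
    - [0,0,0]

```text
time: 12.8
tcp_pos: [0.6225, -0.196, 0.2649]
orientation: [-3.141, -0.0, 1.57]
force: [0.5, -0.5, -0.0]
opening: 0.0927
grip_force: 0.0
```

```bash
python3 - <<'E'
import pots
from pots import *
print(robot.get_state()['tcp_pos'])
c=cap('wrist');S=cap('scene');T=cap('top')
pots.PARTS[:]=[np.r_[ring(.03,.094),ring(.03,.114)]]
ms,a=mask(S,'yellow',(277,262));mt,b=mask(T,'yellow',(402,193));print(ms,mt,a,b)
f=lambda x:np.concatenate([sil(S,x-[0,0,1])[0]-ms,sil(T,x-[0,0,1])[0]-mt])
r=least_squares(f,[.622,-.196,1],diff_step=[.01,.02,.01]);print('yellow',r.x,r.fun)
o=np.zeros((600,800,3),np.uint8)
o[:320,:512]=cv2.resize(c['img'],(512,320));o[320:600,:320]=cv2.resize(S['img'][225:295,240:320],(320,280),interpolation=3);o[320:600,400:720]=cv2.resize(T['img'][165:235,360:440],(320,280),interpolation=3)
cv2.imwrite('pics/n2.png',o[:,:,::-1])
E
```

```text
[ 0.62246928 -0.19599625  0.26489597]
[276.95585413 263.03262956] [403.00837989 194.8547486 ] 521 358
yellow [ 0.62269123 -0.1962745   0.99956012] [ 0.16614099 -0.0118852   0.14748511  0.12911397]
```

View pics/n2.png

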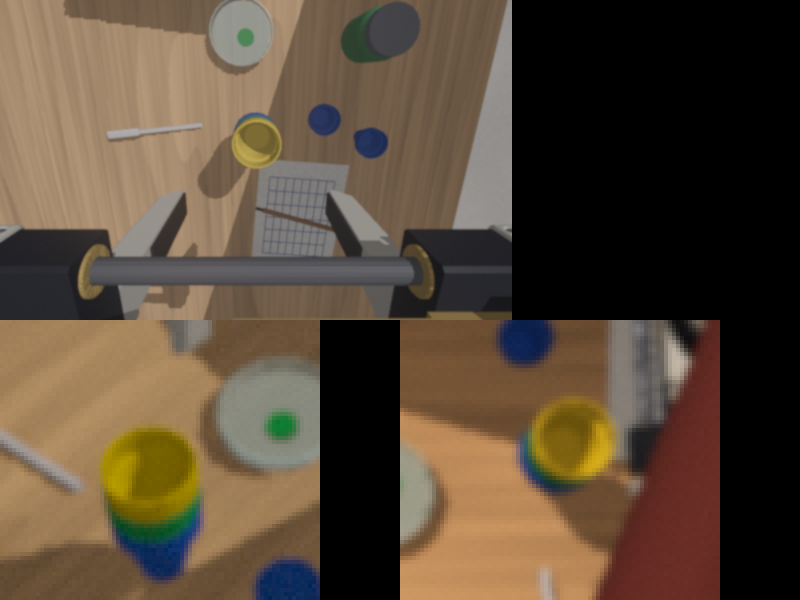

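Yellow sits upright and home in green, at scene crop (152,470) with fit height error below 1 mm. On to the lid handle.

Request:
apply_moves:
  gripper: [0,0,0,0,0,0,0,0,0,0,0,0]
  offset:
    - [-0.014,0.041,0]
    - [-0.014,0.041,0]
    - [-0.014,0.041,0]
    - [-0.014,0.041,0]
    - [-0.014,0.041,0]
    - [-0.014,0.041,0]
    - [-0.014,0.041,0]
    - [-0.014,0.041,0]
    - [-0.014,0.041,0]
    - [-0.012,0.043,0]
    - [0,0,0]
    - [0,0,0]
  angular:
    - [0,0,-7.2]
    - [0,0,0]
    - [0,0,0]
    - [0,0,0]
    - [0,0,0]
    - [0,0,0]
    - [0,0,0]
    - [0,0,0]
    - [0,0,0]
    - [0,0,0]
    - [0,0,0]
    - [0,0,0]

```text
time: 14.15
tcp_pos: [0.4836, 0.2168, 0.2619]
orientation: [-3.139, 0.002, 1.448]
force: [-0.2, 0.0, -0.9]
opening: 0.093
grip_force: 0.0
```

```bash
python3 - <<'E'
from h import *
c=cap('wrist','w3.png');print(robot.get_state()['tcp_pos'],c['eye'],c['attitude'])
E
```

```text
[0.48433883 0.21507411 0.26228685] [0.49361826 0.29992526 0.42758306] [-0.30539287  0.0023181  -0.12307497]
```

View pics/w3.png

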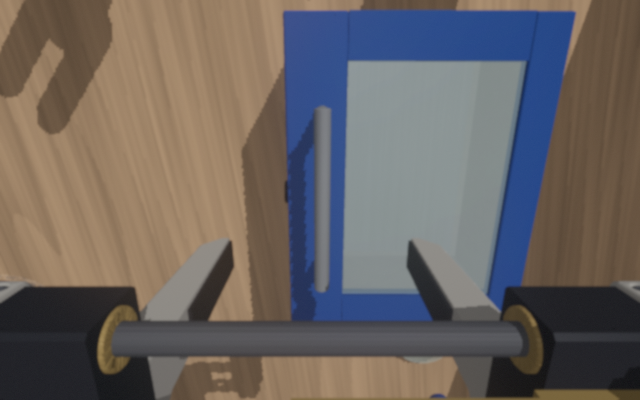

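The handle bar runs vertically at u≈322 from v=108 to v=290, centred between the fingers.

```bash
python3 - <<'E'
from h import *
c=load('wrist')
a,b=atz(c,322.5,108,.184),atz(c,321.5,290,.184);print(a,b,(a+b)/2,np.degrees(np.arctan2(*(a-b)[:2]))*-1, 'back edge',atz(c,573,13,.142),atz(c,284,12,.142))
yaw=np.arctan2(-(a-b)[0],(a-b)[1]);print(yaw)
# arc plan
h=(a+b)/2; yaw=-.124;ux=np.array([np.cos(yaw),np.sin(yaw)])
th=np.radians(np.arange(0,61,5));x=.19-(.19*np.cos(th)-.054*np.sin(th));z=.19*np.sin(th)+.054*np.cos(th)-.054
for t_,X,Z in zip(th,np.r_[0,np.diff(x)],np.r_[0,np.diff(z)]):print(round(np.degrees(t_)),(X*ux).round(4),round(Z,4))
E
```

```text
[0.49332465 0.28728686 0.184     ] [0.47521865 0.14482932 0.184     ] [0.48427165 0.21605809 0.184     ] -7.2433187418363625 back edge [0.68687075 0.33034794 0.142     ] [0.47312662 0.35755764 0.142     ]
-0.12641976081645767
0 [ 0. -0.] 0.0
5 [ 0.0054 -0.0007] 0.0164
10 [ 0.0068 -0.0008] 0.0158
15 [ 0.0081 -0.001 ] 0.0152
20 [ 0.0094 -0.0012] 0.0144
25 [ 0.0106 -0.0013] 0.0135
30 [ 0.0117 -0.0015] 0.0125
35 [ 0.0128 -0.0016] 0.0114
40 [ 0.0137 -0.0017] 0.0103
45 [ 0.0146 -0.0018] 0.009
50 [ 0.0153 -0.0019] 0.0077
55 [ 0.0159 -0.002 ] 0.0064
60 [ 0.0164 -0.002 ] 0.0049
```

Request:
apply_moves:
  gripper: [0,0,0,0,255,255,255,255,255,255,255,255]
  offset:
    - [0,0.001,-0.04]
    - [0,0,-0.035]
    - [0,0,-0.022]
    - [0,0,0]
    - [0,0,0]
    - [0,0,0]
    - [0,0,0]
    - [0,0,0]
    - [0,0,0]
    - [0,0,0]
    - [0,0,0]
    - [0,0,0]
  angular:
    - [0,0,0]
    - [0,0,0]
    - [0,0,0]
    - [0,0,0]
    - [0,0,0]
    - [0,0,0]
    - [0,0,0]
    - [0,0,0]
    - [0,0,0]
    - [0,0,0]
    - [0,0,0]
    - [0,0,0]
  grip_force: 30

```text
time: 15.4
tcp_pos: [0.4849, 0.2168, 0.1663]
orientation: [-3.142, 0.0, 1.445]
force: [-0.2, -0.2, -0.2]
opening: 0.0339
grip_force: 0.0
```

Request:
apply_moves:
  gripper: [255,255,255,255,255,255]
  offset:
    - [0,0,0]
    - [0,0,0]
    - [0,0,0]
    - [0,0,0]
    - [0,0,0]
    - [0,0,0]
  angular:
    - [0,0,0]
    - [0,0,0]
    - [0,0,0]
    - [0,0,0]
    - [0,0,0]
    - [0,0,0]

```text
time: 16.0
tcp_pos: [0.4848, 0.2168, 0.1663]
orientation: [-3.141, 0.0, 1.445]
force: [0.2, 0.4, -0.4]
opening: 0.0112
grip_force: 30.0
```

Request:
apply_moves:
  gripper: [255,255,255,255,255,255]
  offset:
    - [0.0027,-0.0003,0.0082]
    - [0.0027,-0.0003,0.0082]
    - [0.0034,-0.0004,0.0079]
    - [0.0034,-0.0004,0.0079]
    - [0.004,-0.0005,0.0076]
    - [0.004,-0.0005,0.0076]
  angular:
    - [0,0,0]
    - [0,0,0]
    - [0,0,0]
    - [0,0,0]
    - [0,0,0]
    - [0,0,0]

```text
time: 16.6
tcp_pos: [0.5046, 0.2143, 0.2142]
orientation: [-3.14, 0.0, 1.445]
force: [-0.5, 0.1, -5.4]
opening: 0.0113
grip_force: 30.0
```

Holding with low force; continuing the arc from 15° to 60°.

Request:
apply_moves:
  gripper: [255,255,255,255,255,255,255,255,255,255,255,255]
  offset:
    - [0.0047,-0.0006,0.0072]
    - [0.0047,-0.0006,0.0072]
    - [0.0053,-0.0007,0.0068]
    - [0.0053,-0.0007,0.0067]
    - [0.0058,-0.0007,0.0063]
    - [0.0059,-0.0007,0.0062]
    - [0.0064,-0.0008,0.0057]
    - [0.0064,-0.0008,0.0057]
    - [0.0068,-0.0009,0.0052]
    - [0.0069,-0.0009,0.0051]
    - [0.0073,-0.0009,0.0045]
    - [0.0073,-0.0009,0.0045]
  angular:
    - [0,0,0]
    - [0,0,0]
    - [0,0,0]
    - [0,0,0]
    - [0,0,0]
    - [0,0,0]
    - [0,0,0]
    - [0,0,0]
    - [0,0,0]
    - [0,0,0]
    - [0,0,0]
    - [0,0,0]

```text
time: 17.8
tcp_pos: [0.5762, 0.2053, 0.2878]
orientation: [-3.138, -0.001, 1.445]
force: [-8.5, -1.0, 9.2]
opening: 0.0107
grip_force: 30.0
```

Request:
apply_moves:
  gripper: [255,255,255,255,255,255,255,255,255,255,255,255]
  offset:
    - [0.0076,-0.001,0.0039]
    - [0.0077,-0.001,0.0038]
    - [0.0079,-0.001,0.0032]
    - [0.008,-0.001,0.0032]
    - [0.0082,-0.001,0.0025]
    - [0.0082,-0.001,0.0024]
    - [0,0,0]
    - [0,0,0]
    - [0,0,0]
    - [0,0,0]
    - [0,0,0]
    - [0,0,0]
  angular:
    - [0,0,0]
    - [0,0,0]
    - [0,0,0]
    - [0,0,0]
    - [0,0,0]
    - [0,0,0]
    - [0,0,0]
    - [0,0,0]
    - [0,0,0]
    - [0,0,0]
    - [0,0,0]
    - [0,0,0]

```text
time: 19.0
tcp_pos: [0.6271, 0.1988, 0.3065]
orientation: [3.137, -0.001, 1.445]
force: [-3.6, 0.1, 5.4]
opening: 0.0111
grip_force: 30.0
```

```bash
python3 - <<'E'
from pots import *
s=robot.get_state();print(s)
p=s['tcp_pos'];hx,hy=.6727,.1923;u=np.array([np.cos(-.1255),np.sin(-.1255)])
X=(p[:2]-[hx,hy])@u;Z=p[2]+.0188-.13
print('lid deg',np.degrees(np.arctan2(Z,-X)-np.arctan2(.054,.19)),np.hypot(X,Z),np.hypot(.054,.19))
S=cap('scene','s9.png')
E
```

```text
{'time': 19.0, 'joint_pos': array([-0.58939629,  0.59931548,  0.47253331,  1.26920471, -0.26721186,
        1.32928425, -0.2522415 ]), 'dq': array([ 1.72742864e-03, -2.12540593e-05,  5.33648683e-04,  1.45346632e-03,
        1.05764435e-03,  9.89383170e-04, -1.20230171e-03]), 'tau': array([ 5.34141138e-01, -4.04585767e+01,  4.70515341e+00, -1.67358452e+01,
       -1.19124952e-02, -1.26079716e+00, -2.08115077e-02]), 'tcp_pos': array([0.62709737, 0.19882777, 0.3065051 ]), 'orientation': array([ 3.13674842e+00, -1.20130147e-03,  1.44450408e+00]), 'force': array([-3.55274769,  0.07561784,  5.4040243 ]), 'moment': array([-0.04964629,  0.99566852,  0.00456959]), 'grip_force': 30.00334471464157, 'opening': 0.011075036381440076}
lid deg 60.86405611218128 0.20066316157142486 0.19752468200202222
```

View pics/s9.png

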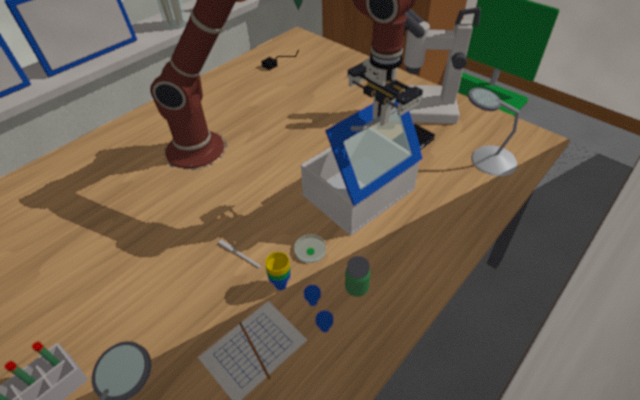

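The lid is held still at about 61° (lid at (375,155)), the stack stands upright at (279,270), and everything else is in place. I'm handing in.

```bash
python3 -c "
from plant import robot
print(robot.hand_in())"
```

```text
the job is handed in; nothing more can be done
None
```

I nested the green pot in the blue one and the yellow pot in the green one, both fully home, and handed the job in with the gripper holding the lid still at about 61° (19 s of the 72 s used); no verdict was returned.

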